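# Crank down the slicer platform's hanging stabiliser leg

## Robot

A 7-joint arm with a two-finger parallel gripper is mounted at the origin on the work surface. World frame = base frame: x ahead of the robot, y to its left, z up, the work surface at z = 0. Lengths are in mm, angles in rad, forces in N, time in s.
With the tool pointing down it reaches from about 400 to 850 mm from the base axis. Payload 10.4 kg.
Tool frame: the origin (TCP) lies at the very end of the fingers, on their centre line; the grasp point (between the pads) lies 19 mm behind it (arm.pinch_z is the distance from the TCP to the grasp point, in mm); z points along the fingers, y is the line along which they close (so a half turn about z gives the same grasp; the last joint's range is limited). The gripper opens to 85 mm and grips with 20 to 120 N. Pads are 22 mm wide; open, the fingers measure 114 mm over their backs; the gripper's body (76 mm by 85 mm) begins 54 mm behind the grasp point. The pads swing forward as they close: fully open they stand 13 mm farther back than shut.
Start: joints at [1.148, 0.332, -0.065, 1.46, 0.022, 1.35, -0.088], TCP at [243.294, -575.725, 231.338] pointing down, gripper open.
Joint ranges: [-2.6, 2.6], [-0.5, 2.12], [-1.47, 1.34], [0.16, 2.42], [-1.27, 4.41], [0.06, 2.06], [-2.6, 2.6]. Speed limits (rad/s): [2.22, 2.22, 2.79, 2.79, 3.14, 3.14, 3.14].

## Interface

Orientations are given as a unit quaternion [x, y, z, w].
In Python, from cell import arm gives the robot as it stands. The module is installed in compiled form; this text tells all that it offers.
- The arm moves only by the shell command python3 -m crank 'ROWS' [FORCE]. ROWS is JSON, a list of rows, each a list of 5 numbers: the shift along the world's x, y, z in m, then the turn about the world's z in rad, then the finger opening in m, from 0 to 0.0854. In form: [[tx, ty, tz, roll, grip], ...]. A call has 1 to 5 rows; each row shifts and turns the commanded pose from where the row before left it; what a row does not reach is not made up. A row lasts 1/8 s, in which the tool goes at most 62.5 mm and 10.7 degrees, less where a joint would pass 70% of its speed; a pose out of reach is approached as far as the arm can. A call with a gripper value outside its range is refused whole. The fingers move at their own pace and stop on an object; FORCE is the grip in N (left out, the last holds). Time passes only in rows, so rows that do not move let the fingers close. It gives the time, the measured TCP pose, the force, the opening and the grip force at its end, in the units of the state.
- arm.get_obs(): the state, without advancing time (a new reading comes with each control period).
- arm.camera(name): name is "side" or "top" or "wrist"; returns a dict with "img" (400x640x3 uint8, red, green, blue), "fx", "fy", "cx", "cy" (pixels), "extrinsics" (4x4, takes a point from world to camera coordinates); the wrist camera has in their place "tool_from_camera" (4x4, takes a point from camera to tool coordinates, whose origin is the TCP and whose axes are the flange's). Camera axes: x right, y down, z forward; pixel columns grow to the right and rows downward; lengths in mm; the calibration is good to about 2 mm. A picture is of the moment at which its call begins: read the wrist's pose just before it. There is no depth.
- arm.finish_job(): hands the job in; it is judged then, once.
Trained networks look in a picture, given as the dict that the camera call returned (one of the last four; its "shot" number tells which), for a name from the list of things; names that differ only in an ending like _2 or _b are one class to them, and where a whole thing is asked for, a point or a joint stands for the part that bears it (a point fixed in the world has none). Each returns a list of dicts, best first, with "confidence" (0 to 1); they miss things now and then, are a little off and sometimes report something else, mostly with a low value. They report only what shows in the picture. A call takes as long as a camera call.
- arm.trace(name, picture): "mask" (400x640 bool, what is visible of it) and "extent" ([left, top, width, height] in pixels, round what is visible of it).
The state is a dict: "time": time; "q": joint angles; "joint_velocities": joint speeds; "tau": joint torques, N m; "tcp_pos": TCP position; "eef_rot": TCP orientation; "force": force on the tool from outside, world axes, zero at the start; "wrist_torque": the same for the moment, N m; "gripper_width": finger opening in mm; "finger_force": force on a finger pad.
Only numpy, scipy, OpenCV 4.12 (cv2) and the standard library are available. Lean on these libraries where they do the work, as an engineer would, in place of code of your own. Each camera call takes 0.05 s, during which the arm holds its last target. There are 200 camera calls.

## Task

One of the two stabiliser legs of the tissue slicer's platform is not down yet: its round foot hangs in the air above its flat steel pad, while the other leg's foot already stands on its pad. Turn the crank on top of the hanging leg clockwise (seen from above) until its foot stands on the pad and the crank has become clearly heavier to turn, then stop without forcing it and let go. Leave the other leg's crank alone.

Things in the scene. Friction and masses are not known exactly. Their poses are not given: they have to be found in the camera images.
- knob_a (a point): Centre of the hanging leg's crank knob, 178 mm above the bench: an upright black cylinder, 24 mm thick, 45 mm tall, at the end of a flat steel crank arm whose upper face is 26 mm below this point. It spins freely on its pin, so it can be gripped from above and led round the circle without turning the gripper. Moving freely it needs 4.5 N along its path, 2 N when paused.
- axis_a (a point): Point on the hanging leg's upright crank axis, level with the knob's centre, which circles it at 55 mm radius. All else of the leg (grey 36 mm column, 64 mm round rubber foot) is 20 mm or more lower. It stands at one end of the platform's cross bar; the other, alike leg stands at the other end, 400 mm away. The slicer between them is 140 mm wide along the bar, 187 mm tall.
- crank_a (a joint): Hanging leg's crank, rad, growing clockwise seen from above. The foot sinks 5.7 mm per rad; it starts 12 to 24 mm up (2.1 to 4.2 rad to go) and touches its pad at 5.24. From there the rubber sole makes the force at the knob grow by 9 N per rad: about 3 N more at 0.3 rad past the touch, a good place to stop. Friction holds it there (up to 0.45). More than 1 rad past the touch is forcing it.
- crank_b (a joint): Crank angle of the other leg, same make and scale, whose foot already stands on its pad (about 5.15 rad, no gap to be seen); to be left as it is.

How it is judged:
By the outcome, as a careful person would: the job done as asked, in the order asked, and still so for the second after the job is handed in, with the robot touching nothing.
It also fails if it takes over 38 s, if anything falls off the work surface, if the arm or the gripper's body presses on something with over 40 N, if the wrist force passes 120 N, or if a joint passes its speed limit or range.

## Working session

There is one attempt and no reset: what is moved stays moved. The work goes in short steps, Python scripts to look and compute and a shell command to move; the robot and the scene stay as the last step left them, time stands still between calls to the robot, and variables do not carry over. Pictures are saved under pics/ and viewed, at most 10 in all, crops included, and the job is handed in when it is done.

```bash
mkdir -p pics; cat > h.py <<'E'
import numpy as np, cv2
from cell import arm
def save(c,n): cv2.imwrite('pics/'+n,c['img'][:,:,::-1])
def ray(c,u,v):
    E=np.array(c['extrinsics']); R,t=E[:3,:3],E[:3,3]
    d=R.T@np.array([(u-c['cx'])/c['fx'],(v-c['cy'])/c['fy'],1]); return -R.T@t,d
def atz(c,u,v,z):
    o,d=ray(c,u,v); return o+d*(z-o[2])/d[2]
def proj(c,p):
    E=np.array(c['extrinsics']); q=E[:3,:3]@np.array(p)+E[:3,3]; return c['fx']*q[0]/q[2]+c['cx'],c['fy']*q[1]/q[2]+c['cy']
E
python3 - <<'E'
from h import *
print(arm.get_obs())
for n in ('top','side'):
    c=arm.camera(n); save(c,n+'1.png')
    print(n,[float(x) for x in ray(c,320,200)[0]])
    for nm in ('knob_a','crank_a'):
        for r in arm.trace(nm,c):
            m=np.argwhere(r['mask']).mean(0)[::-1]; print(nm,r['confidence'],r['extent'],m,atz(c,*m,178))
E
```

```text
{'time': 0.0, 'q': array([ 1.14837585,  0.3328968 , -0.06471673,  1.46091704,  0.02162252,
        1.3499284 , -0.08850402]), 'joint_velocities': array([ 7.03214069e-06, -1.13439890e-03,  1.59327161e-03, -1.52996992e-03,
       -1.92635641e-03,  3.69672519e-04,  8.05783058e-04]), 'tau': array([-7.04666054e-04, -6.25446868e+01,  4.90419287e-02, -3.91592360e+01,
        1.64041336e-02,  1.01181498e-02, -6.73814566e-05]), 'tcp_pos': array([ 243.13416233, -575.36250374,  230.51201552]), 'eef_rot': array([ 9.80080452e-01,  1.98599547e-01, -1.85087378e-04, -7.02583494e-04]), 'force': array([ 0.24383729, -0.49897294, -0.25399674]), 'wrist_torque': array([-0.01139954, -0.02814166, -0.01358462]), 'finger_force': 0.0, 'gripper_width': 85.45458000976483}
top [351.4248876640986, 9.324082763758405, 994.8072157081673]
knob_a 0.77 [429.5, 172.7, 17.1, 38.7] [439.22352941 190.20235294] [ 558.61264859 -237.2034211   178.        ]
crank_a 0.84 [238.7, 181.0, 23.3, 36.1] [252.54084507 198.50985915] [532.69771867 160.0298728  178.        ]
crank_a 0.78 [428.7, 169.2, 18.0, 41.5] [439.12722646 191.10687023] [ 556.62013837 -236.90435947  178.        ]
side [483.7999933899214, -489.74081803226676, 724.219700882838]
knob_a 0.88 [338.7, 335.4, 59.6, 52.6] [370.26682135 363.31941222] [ 560.30555833 -251.23463986  178.        ]
crank_a 0.92 [310.9, 140.2, 38.1, 40.6] [332.33462282 163.86653772] [537.5457845 143.3711053 178.       ]
crank_a 0.76 [340.9, 336.5, 60.2, 49.4] [369.95356551 363.45936982] [ 559.87817943 -251.39793191  178.        ]
```

View pics/top1.png

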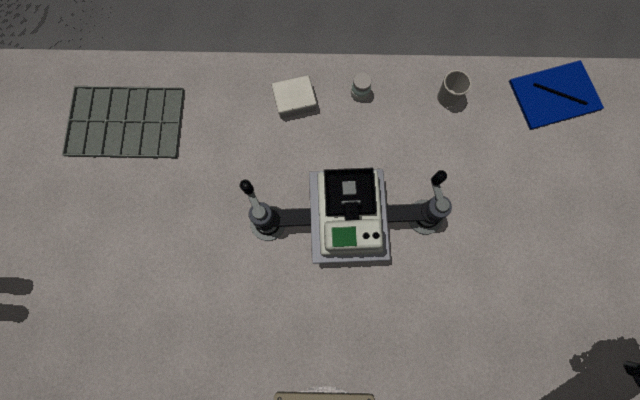

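View pics/side1.png

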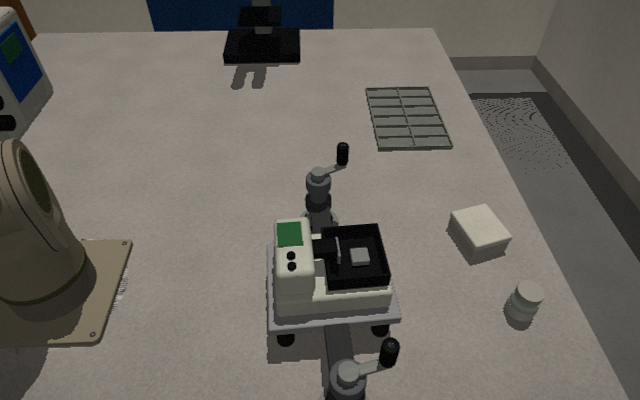

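The top view has a leg at each side of the slicer: left knob (247,187), right knob (439,178). I can't yet tell which foot hangs, so I'll enlarge both.

```bash
python3 - <<'E'
import cv2,numpy as np
a=cv2.imread('pics/top1.png'); s=cv2.imread('pics/side1.png')
r=lambda i:cv2.resize(i,(390,290),interpolation=cv2.INTER_CUBIC)
f=lambda i:cv2.convertScaleAbs(i,alpha=1.6)
o=np.vstack([np.hstack([r(a[165:255,220:341-0]),r(a[165:255,370:491])]),np.hstack([r(s[135:245,265:413]),r(s[290:400,300:448])])])
cv2.imwrite('pics/crop1.png',f(o))
E
```

```text
(no output)
```

View pics/crop1.png

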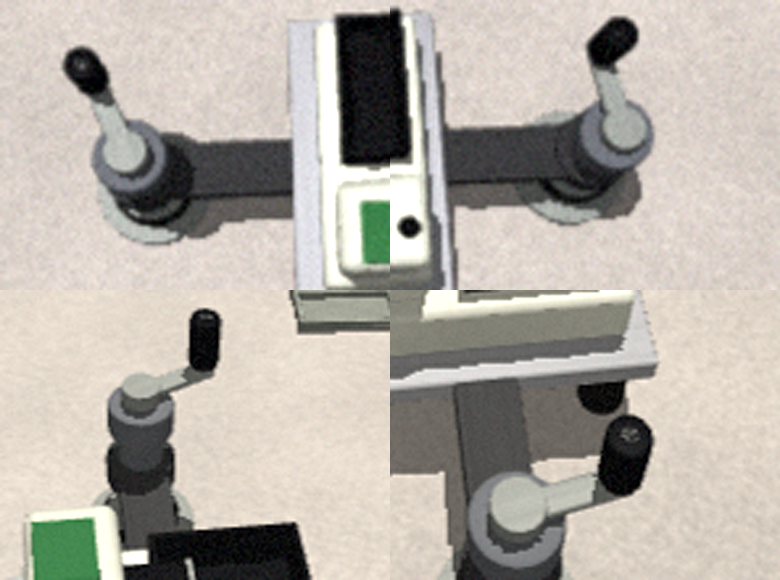

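The crops don't settle it: both feet are largely hidden under their columns. I'll check what the wrist camera can see.

```bash
python3 - <<'E'
from h import *
o=arm.get_obs(); c=arm.camera('wrist'); save(c,'w1.png')
print(c['fx'],c['cx'],c['cy']); print(np.round(c['tool_from_camera'],2))
E
```

```text
356.9501698204739 316.843621262093 192.96275647864817
[[  -0.     -0.96   -0.29   75.18]
 [   1.     -0.     -0.      0.82]
 [   0.     -0.29    0.96 -142.79]
 [   0.      0.      0.      1.  ]]
```

View pics/w1.png

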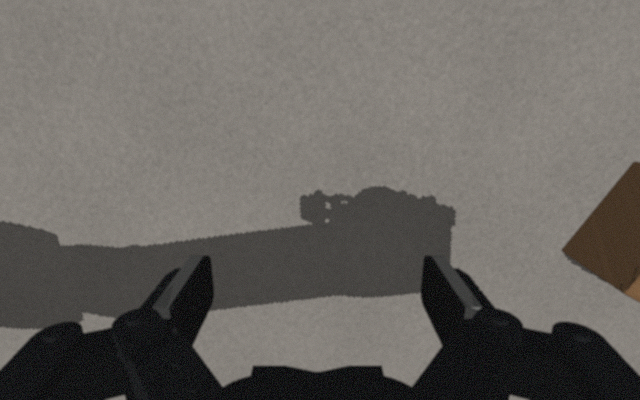

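```bash
python3 -m crank '[[0.057,0.022,-0.015,0,0.0854],[0.057,0.022,-0.015,0,0.0854],[0.057,0.022,-0.015,0,0.0854],[0.057,0.022,-0.015,0,0.0854],[0.057,0.022,-0.015,0,0.0854]]'; python3 - <<'E'
from h import *
o=arm.get_obs(); print(o['tcp_pos'])
c=arm.camera('wrist'); save(c,'w2.png')
E
```

```text
time: 0.98
tcp_pos: [528.0, -465.8, 156.4]
eef_rot: [0.98, 0.198, 0.0, 0.0]
force: [-0.4, -0.5, 0.3]
gripper_width: 85.2
finger_force: 0.0
[ 528.04541982 -465.76980205  156.44485702]
```

View pics/w2.png

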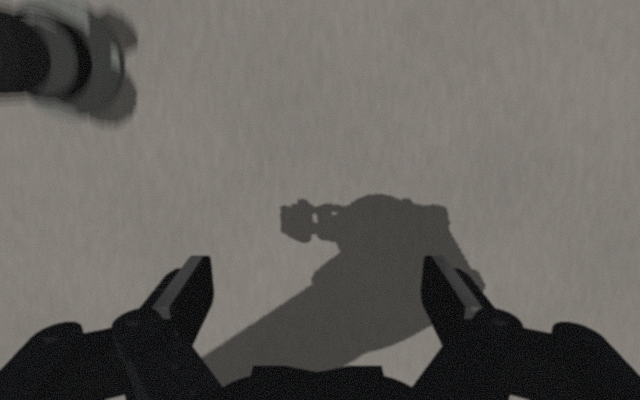

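The right leg is at the upper left (about 80,65), with motion blur and dark foot next to the pad. I'll retake it with the arm still.

```bash
python3 -m crank '[[0,0.0,0,0,0.0854],[0,0,0,0,0.0854]]'; python3 - <<'E'
from h import *
c=arm.camera('wrist'); i=c['img'][0:150,0:200,::-1]
cv2.imwrite('pics/w3.png',cv2.convertScaleAbs(cv2.resize(i,(800,600),interpolation=cv2.INTER_CUBIC),alpha=1.8))
E
```

```text
time: 1.27
tcp_pos: [525.4, -467.6, 157.0]
eef_rot: [0.98, 0.198, -0.0, 0.0]
force: [-0.6, -1.1, 0.7]
gripper_width: 85.3
finger_force: 0.0
```

View pics/w3.png

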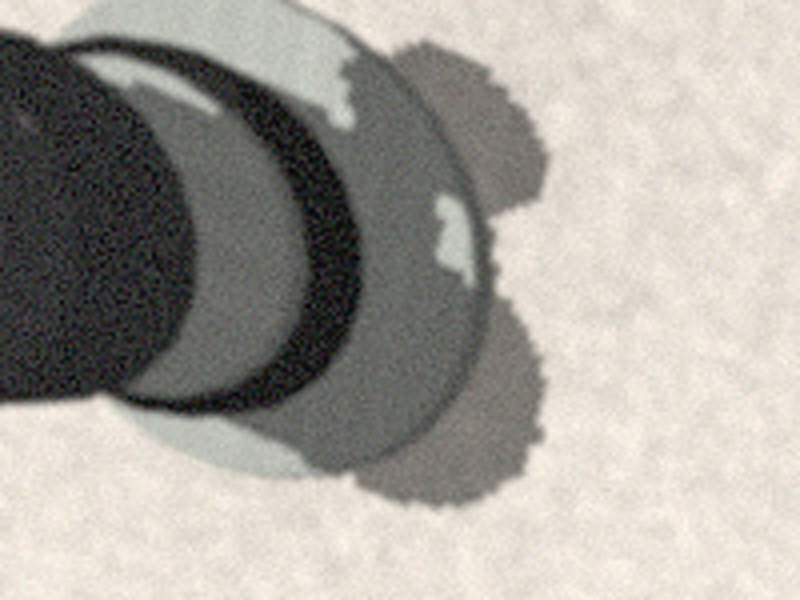

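The right leg shows a pad disc whose right edge is at crop x≈490. The black foot ring's right edge is at x≈360. I'll fit circles to both to get the foot height.

```bash
python3 - <<'E'
from h import *
from scipy.optimize import least_squares
from scipy.spatial.transform import Rotation as Ro
c=arm.camera('wrist'); o=arm.get_obs()
T=np.eye(4);T[:3,:3]=Ro.from_quat(o['eef_rot']).as_matrix();T[:3,3]=o['tcp_pos']
c['extrinsics']=np.linalg.inv(T@np.array(c['tool_from_camera']))
pad=np.array([(300,5),(352,38),(425,112),(470,190),(488,250),(480,320),(440,400),(385,455),(345,472),(270,472),(200,455)])/4
foot=np.array([(100,40),(165,42),(250,80),(310,140),(345,200),(361,262),(350,310),(320,355),(270,395),(200,412)])/4
def fit(px,z):
    P=np.array([atz(c,u,v,z)[:2] for u,v in px])
    s=least_squares(lambda p:np.hypot(*(P-p[:2]).T)-p[2],[500,-240,40]); return s.x,np.sqrt(np.mean(s.fun**2))
for z in (0,5,10): print('pad',z,fit(pad,z))
for z in (5,10,15,20,25,30,35): print('foot',z,fit(foot,z))
E
```

```text
pad 0 (array([ 533.61617373, -247.9621389 ,   45.35237563]), np.float64(0.5676089442569905))
pad 5 (array([ 534.63358439, -251.15194456,   44.59698808]), np.float64(0.558154869473529))
pad 10 (array([ 535.65099514, -254.34175037,   43.84160045]), np.float64(0.5487007946900601))
foot 5 (array([ 531.01558358, -237.59170093,   33.63739161]), np.float64(0.6822689806788963))
foot 10 (array([ 532.09427619, -241.01119099,   33.06763874]), np.float64(0.6707126504942923))
foot 15 (array([ 533.17296907, -244.43068168,   32.4978855 ]), np.float64(0.6591563203096793))
foot 20 (array([ 534.25166183, -247.85017209,   31.92813244]), np.float64(0.6475999901250952))
foot 25 (array([ 535.33035488, -251.26966318,   31.35837897]), np.float64(0.6360436599406605))
foot 30 (array([ 536.40904714, -254.68915243,   30.78862657]), np.float64(0.6244873297558599))
foot 35 (array([ 537.48774001, -258.10864309,   30.21887335]), np.float64(0.6129309995712972))
```

The right leg (y≈-250) hangs: its foot's lower rim is about 20 mm above the pad, and the axis is near (534,-250). Next, the knob position.

```bash
python3 - <<'E'
from h import *
t=arm.camera('top'); s=arm.camera('side')
def tri(a,b):
    A=np.zeros((3,3));v=np.zeros(3);r=[]
    for c,p in((t,a),(s,b)):
        o,d=ray(c,*p);d/=np.linalg.norm(d);M=np.eye(3)-np.outer(d,d);A+=M;v+=M@o
    return np.linalg.solve(A,v)
print('knob',tri((439,178),(389.2,352.6)),atz(t,439,178,178),atz(s,389.2,352.6,178))
print('hub',tri((444,205.4),(349.3,371.6)),atz(t,444,205.4,160),atz(s,349.3,371.6,160))
for z in(160,):
  for p in ((534.6,-251,178),): print(proj(t,p),proj(s,p))
E
```

```text
knob [ 586.43946523 -238.10565726  177.54485258] [ 585.63691515 -238.0011069   178.        ] [ 587.010291   -238.16326179  178.        ]
hub [ 532.20894691 -252.13932144  156.71762176] [ 529.51616644 -251.34607808  160.        ] [ 533.87174809 -253.05873488  160.        ]
(np.float64(446.2832277501748), np.float64(201.32382802624522)) (np.float64(350.39752288576295), np.float64(364.11083957556616))
```

The knob is at (586.5,-238) with z 177.5, and the axis at (533,-251.5). That gives a radius of 55.2, which matches. Approaching above the knob.

```bash
python3 -m crank '[[0,0,0.06,0,0.0854],[0.015,0.057,0.01,0,0.0854],[0.015,0.057,0,0,0.0854],[0.015,0.057,0,0,0.0854],[0.016,0.058,0,0,0.0854]]'; python3 -m crank '[[0,0,0,0,0.0854],[0,0,0,0,0.0854]]'; python3 - <<'E'
from h import *
from scipy.spatial.transform import Rotation as Ro
o=arm.get_obs();c=arm.camera('wrist');save(c,'w4.png'); print(o['tcp_pos'])
T=np.eye(4);T[:3,:3]=Ro.from_quat(o['eef_rot']).as_matrix();T[:3,3]=o['tcp_pos']
c['extrinsics']=np.linalg.inv(T@np.array(c['tool_from_camera']))
print(proj(c,(586.5,-238,200)),proj(c,(533,-251.5,160)))
E
```

```text
time: 2.1
tcp_pos: [587.3, -236.4, 227.5]
eef_rot: [0.98, 0.198, 0.0, 0.0]
force: [1.9, 0.4, 0.2]
gripper_width: 85.5
finger_force: 0.0
time: 2.35
tcp_pos: [587.0, -238.6, 227.2]
eef_rot: [0.98, 0.198, 0.0, 0.001]
force: [-0.7, -1.0, -0.2]
gripper_width: 85.2
finger_force: 0.0
[ 587.01231587 -238.5592071   227.21547749]
(np.float64(314.1967345704204), np.float64(236.08793097257748)) (np.float64(302.4324992549015), np.float64(286.7210068801177))
```

View pics/w4.png

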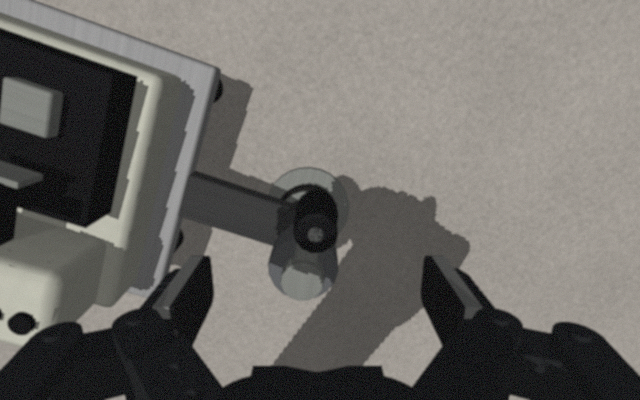

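Knob top at (315,235), as predicted. Descend and grip.

```bash
python3 -m crank '[[0,0,-0.035,0,0.06],[0,0,-0.032,0,0.05],[0,0,0,0,0.02],[0,0,0,0,0.01],[0,0,0,0,0.01]]' 40;  python3 -m crank '[[0,0,0,0,0.01],[0,0,0,0,0.01]]'
```

```text
time: 3.02
tcp_pos: [586.7, -238.7, 160.1]
eef_rot: [0.98, 0.198, -0.001, 0.0]
force: [-3.9, -2.6, -7.7]
gripper_width: 23.1
finger_force: 39.8
time: 3.28
tcp_pos: [586.7, -238.7, 160.1]
eef_rot: [0.98, 0.198, -0.001, 0.001]
force: [-4.4, -3.8, -6.1]
gripper_width: 23.2
finger_force: 39.8
```

```bash
cat > plan.py <<'E'
import sys; from h import *
C=np.array([533,-251.5]);o=arm.get_obs();p=o['tcp_pos'][:2]-C;a=np.arctan2(p[1],p[0]);r=np.hypot(*p)
turn=(0.235-a)%(2*np.pi) if a<0.3 or a>0.3 else 0
t=np.array([np.sin(a),-np.cos(a)]);f=o['force'][:2]
print('turned %.3f r %.1f resist %.2f radial %.2f'%(turn,r,-f@t,f@p/r),o['force'])
st,n=float(sys.argv[1]),int(sys.argv[2]); q=C+p
for k in range(1,n+1):
    b=0.235-(turn+k*st); z=C+55.2*np.array([np.cos(b),np.sin(b)]); print(np.round((z-q)/1000,4).tolist()); q=z
E
python3 plan.py 0.16 15
```

```text
turned 0.001 r 55.2 resist -2.73 radial -5.13 [-4.35368425 -3.84775549 -6.09868694]
[0.0013, -0.0087]
[-0.0001, -0.0088]
[-0.0015, -0.0087]
[-0.0028, -0.0084]
[-0.0041, -0.0078]
[-0.0053, -0.007]
[-0.0064, -0.0061]
[-0.0073, -0.005]
[-0.008, -0.0038]
[-0.0085, -0.0025]
[-0.0088, -0.0011]
[-0.0088, 0.0003]
[-0.0087, 0.0017]
[-0.0083, 0.0031]
[-0.0077, 0.0043]
```

```bash
python3 -m crank '[[0.0013,-0.0087,0,0,0.01],[-0.0001,-0.0088,0,0,0.01],[-0.0015,-0.0087,0,0,0.01],[-0.0028,-0.0084,0,0,0.01],[-0.0041,-0.0078,0,0,0.01]]'; python3 plan.py 0.16 5
```

```text
time: 3.9
tcp_pos: [580.7, -277.6, 160.0]
eef_rot: [0.98, 0.2, 0.0, -0.001]
force: [-2.2, 6.8, -6.4]
gripper_width: 23.1
finger_force: 40.3
turned 0.736 r 54.4 resist 4.91 radial -5.21 [-2.21295902  6.80286377 -6.43089358]
[-0.0041, -0.0078]
[-0.006, -0.0065]
[-0.0069, -0.0055]
[-0.0077, -0.0043]
[-0.0083, -0.003]
```

```bash
python3 -m crank '[[-0.0053,-0.007,0,0,0.01],[-0.0064,-0.0061,0,0,0.01],[-0.0073,-0.005,0,0,0.01],[-0.008,-0.0038,0,0,0.01],[-0.0085,-0.0025,0,0,0.01]]'; python3 plan.py 0.16 1; python3 -m crank '[[-0.0088,-0.0011,0,0,0.01],[-0.0088,0.0003,0,0,0.01],[-0.0087,0.0017,0,0,0.01],[-0.0083,0.0031,0,0,0.01],[-0.0077,0.0043,0,0,0.01]]'; python3 plan.py 0.1 1;python3 -m crank '[[0,0,0,0,0.01],[0,0,0,0,0.01]]';  python3 plan.py 0.08 15
```

```text
time: 4.53
tcp_pos: [544.7, -304.1, 160.0]
eef_rot: [0.98, 0.199, 0.001, -0.0]
force: [3.7, 4.7, -9.0]
gripper_width: 22.8
finger_force: 40.1
turned 1.586 r 53.9 resist 4.65 radial -3.77 [ 3.71335032  4.69225539 -8.98504204]
[-0.0084, -0.0025]
time: 5.15
tcp_pos: [502.7, -296.4, 160.2]
eef_rot: [0.98, 0.198, 0.001, 0.001]
force: [8.4, 1.8, -11.2]
gripper_width: 22.8
finger_force: 40.1
turned 2.399 r 54.1 resist 5.91 radial -6.20 [  8.36206072   1.8362179  -11.20061066]
[-0.005, 0.0024]
time: 5.4
tcp_pos: [502.2, -296.0, 160.0]
eef_rot: [0.98, 0.198, -0.0, 0.0]
force: [0.3, 3.2, -6.7]
gripper_width: 22.9
finger_force: 40.3
turned 2.412 r 54.1 resist -1.64 radial -2.81 [ 0.25606255  3.24401071 -6.67219712]
[-0.0041, 0.0018]
[-0.0033, 0.0029]
[-0.0031, 0.0032]
[-0.0028, 0.0034]
[-0.0025, 0.0036]
[-0.0022, 0.0038]
[-0.0019, 0.004]
[-0.0016, 0.0041]
[-0.0012, 0.0042]
[-0.0009, 0.0043]
[-0.0005, 0.0044]
[-0.0002, 0.0044]
[0.0002, 0.0044]
[0.0005, 0.0044]
[0.0009, 0.0043]
```

```bash
python3 -m crank '[[-0.0034,0.0024,0,0,0.01],[-0.0033,0.0029,0,0,0.01],[-0.0031,0.0032,0,0,0.01]]'; python3 plan.py 0.1 0; python3 -m crank '[[-0.0028,0.0034,0,0,0.01],[-0.0025,0.0036,0,0,0.01],[-0.0022,0.0038,0,0,0.01]]';  python3 plan.py 0.08 12
```

```text
time: 5.78
tcp_pos: [493.5, -288.7, 160.2]
eef_rot: [0.98, 0.198, 0.001, 0.001]
force: [8.3, -3.5, -12.4]
gripper_width: 23.0
finger_force: 40.1
turned 2.621 r 54.2 resist 8.22 radial -3.69 [  8.3213792   -3.45770733 -12.39001941]
time: 6.15
tcp_pos: [485.9, -278.9, 160.2]
eef_rot: [0.98, 0.198, 0.001, 0.002]
force: [9.6, -6.5, -14.4]
gripper_width: 23.1
finger_force: 40.1
turned 2.849 r 54.5 resist 10.48 radial -5.01 [  9.60462273  -6.52954514 -14.44897186]
[-0.0027, 0.0035]
[-0.0017, 0.0041]
[-0.0014, 0.0042]
[-0.0011, 0.0043]
[-0.0007, 0.0044]
[-0.0004, 0.0044]
[-0.0, 0.0044]
[0.0003, 0.0044]
[0.0007, 0.0044]
[0.001, 0.0043]
[0.0014, 0.0042]
[0.0017, 0.0041]
```

Resistance has grown from about 4.8 N to 10.5 N at roughly 10 N/rad, so the foot seems to have touched at about 2.28 turned. That is earlier than the image suggested. I'll pause and read again.

```bash
python3 -m crank '[[0,0,0,0,0.01],[0,0,0,0,0.01],[0,0,0,0,0.01]]'; python3 plan.py -0.08 4; python3 - <<'E'
from h import *
c=arm.camera('side');t=arm.camera('top')
i=np.hstack([cv2.resize(c['img'][280:400,280:440],(400,300),interpolation=2),cv2.resize(t['img'][150:255,370:510],(400,300),interpolation=2)])
cv2.imwrite('pics/s2.png',cv2.convertScaleAbs(i[:,:,::-1],alpha=1.6))
E
```

```text
time: 6.52
tcp_pos: [485.7, -278.6, 160.2]
eef_rot: [0.98, 0.198, 0.001, 0.002]
force: [6.5, -3.9, -12.3]
gripper_width: 23.1
finger_force: 40.0
turned 2.856 r 54.5 resist 6.58 radial -3.67 [  6.45528432  -3.88938341 -12.34957485]
[0.0017, -0.0041]
[0.0026, -0.0035]
[0.0029, -0.0033]
[0.0032, -0.0031]
```

View pics/s2.png

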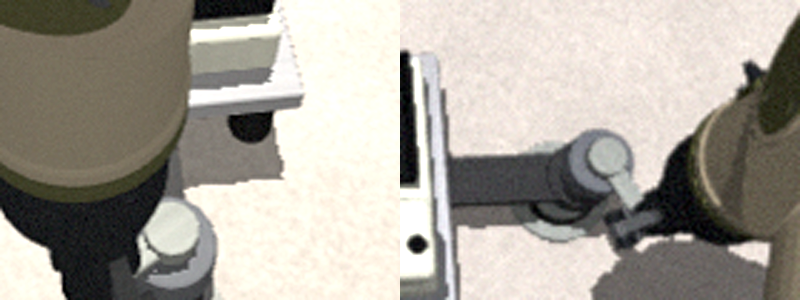

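Paused resistance is 6.6 N, against about -1.6 N at the earlier pause, which supports contact. I'll ease back about 0.2 rad to stay inside the friction-held range, then let go and check the gap from the side.

```bash
python3 -m crank '[[0.0017,-0.0041,0,0,0.01],[0.0022,-0.0037,0,0,0.01],[0.0026,-0.0035,0,0,0.01],[0,0,0,0,0.01]]'; python3 plan.py -0.08 3;python3 -m crank '[[0,0,0,0,0.01],[0,0,0,0,0.01]]'; python3 plan.py -0.08 3
```

```text
time: 7.12
tcp_pos: [492.5, -287.8, 160.0]
eef_rot: [0.98, 0.199, 0.001, 0.0]
force: [4.8, 2.7, -8.6]
gripper_width: 23.4
finger_force: 40.3
turned 2.647 r 54.4 resist 1.18 radial -5.34 [ 4.76752211  2.68128047 -8.6437211 ]
[0.0025, -0.0037]
[0.0033, -0.0029]
[0.0035, -0.0026]
time: 7.38
tcp_pos: [492.5, -287.8, 160.1]
eef_rot: [0.98, 0.199, 0.001, 0.0]
force: [6.0, 1.9, -10.2]
gripper_width: 23.3
finger_force: 40.3
turned 2.646 r 54.4 resist 2.56 radial -5.75 [  5.98621861   1.92858313 -10.19236965]
[0.0024, -0.0037]
[0.0033, -0.0029]
[0.0035, -0.0026]
```

```bash
python3 -m crank '[[0,0,0,0,0.06],[0,0,0,0,0.06],[0,0,0,0,0.06],[0,0,0.03,0,0.07],[0,0,0.04,0,0.0854]]'; python3 -m crank '[[0.008,-0.045,0,0,0.0854],[0.008,-0.045,0,0,0.0854],[0.008,-0.045,0,0,0.0854],[0.008,-0.045,0,0,0.0854],[0,0,-0.03,0,0.0854]]';python3 -m crank '[[0,0,-0.035,0,0.0854],[0,0,0,0,0.0854],[0,0,0,0,0.0854]]'; python3 - <<'E'
from h import *
c=arm.camera('wrist'); i=c['img'][0:150,0:200,::-1]
cv2.imwrite('pics/w5.png',cv2.convertScaleAbs(cv2.resize(i,(800,600),interpolation=cv2.INTER_CUBIC),alpha=1.8))
E
```

```text
time: 8.0
tcp_pos: [491.0, -288.0, 230.1]
eef_rot: [0.98, 0.198, -0.001, -0.0]
force: [1.4, -0.0, 0.3]
gripper_width: 84.7
finger_force: 0.0
time: 8.62
tcp_pos: [523.1, -473.0, 201.1]
eef_rot: [0.981, 0.196, 0.001, 0.002]
force: [0.5, 0.2, -0.8]
gripper_width: 85.1
finger_force: 0.0
time: 9.0
tcp_pos: [524.1, -468.4, 166.6]
eef_rot: [0.98, 0.199, 0.001, 0.001]
force: [1.4, 0.8, 1.0]
gripper_width: 85.4
finger_force: 0.0
```

View pics/w5.png

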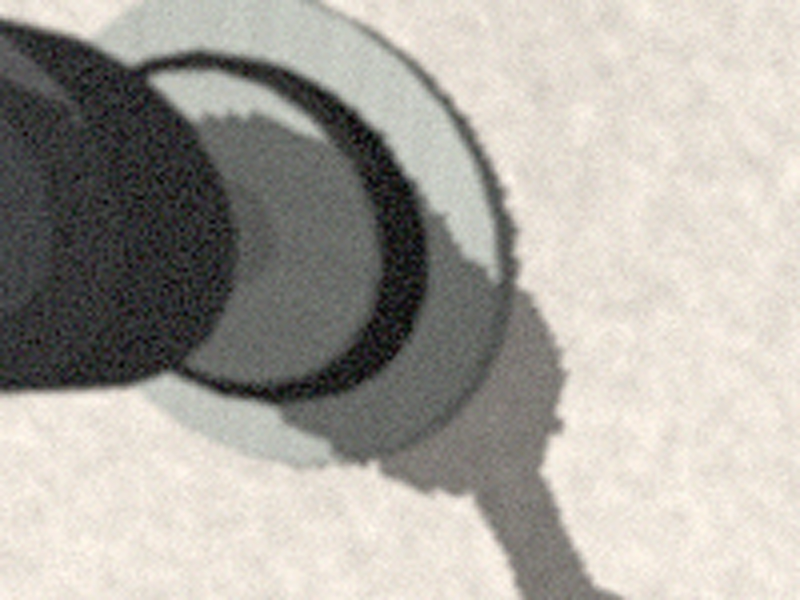

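The foot ring now nearly fills the pad (foot edge x≈427, pad edge x≈508). Fitting circles again.

```bash
python3 - <<'E'
from h import *
from scipy.optimize import least_squares
from scipy.spatial.transform import Rotation as Ro
o=arm.get_obs();c=arm.camera('wrist')
T=np.eye(4);T[:3,:3]=Ro.from_quat(o['eef_rot']).as_matrix();T[:3,3]=o['tcp_pos']
c['extrinsics']=np.linalg.inv(T@np.array(c['tool_from_camera']))
pad=np.array([(345,12),(400,50),(450,105),(490,170),(510,240),(505,300),(480,360),(430,420),(380,455),(310,466),(220,440)])/4
foot=np.array([(150,62),(205,52),(280,67),(345,105),(400,170),(427,240),(420,300),(385,355),(340,388),(280,400),(210,385)])/4
def fit(px,z):
    P=np.array([atz(c,u,v,z)[:2] for u,v in px])
    s=least_squares(lambda p:np.hypot(*(P-p[:2]).T)-p[2],[530,-250,40]); return np.round(s.x,1),np.sqrt(np.mean(s.fun**2))
for z in (0,5): print('pad',z,fit(pad,z))
for z in (0,5,10,15): print('foot',z,fit(foot,z))
E
```

```text
pad 0 (array([ 534.5, -246.9,   45.9]), np.float64(0.7281778871658475))
pad 5 (array([ 535.4, -250. ,   45.2]), np.float64(0.7164312394499687))
foot 0 (array([ 532.8, -242.8,   33.4]), np.float64(0.70978749867705))
foot 5 (array([ 533.8, -246. ,   32.9]), np.float64(0.6983375166780643))
foot 10 (array([ 534.8, -249.2,   32.3]), np.float64(0.6868875346791821))
foot 15 (array([ 535.7, -252.3,   31.8]), np.float64(0.6754375526801739))
```

By eye the fit leaves about 6 mm, while the force says contact. The other leg is known to be down, so I'll use it as a reference for the visual bias, crossing high above the slicer.

```bash
python3 -m crank '[[0,0,0.055,0,0.0854],[0,0,0.06,0,0.0854],[-0.0135,0.0585,0,0,0.0854],[-0.0135,0.0585,0,0,0.0854],[-0.0135,0.0585,0,0,0.0854]]'; python3 -m crank '[[-0.0135,0.0585,0,0,0.0854],[-0.0135,0.0585,0,0,0.0854],[-0.0135,0.0585,0,0,0.0854],[-0.0135,0.0585,0,0,0.0854],[-0.0135,0.0585,0,0,0.0854]]'; python3 -m crank '[[-0.0135,0.0585,0,0,0.0854],[-0.0135,0.0585,0,0,0.0854],[-0.0135,0.0585,0,0,0.0854],[-0.0135,0.0585,0,0,0.0854],[-0.0135,0.0585,0,0,0.0854]]'
```

```text
time: 9.72
tcp_pos: [483.0, -290.7, 281.6]
eef_rot: [0.98, 0.199, 0.001, 0.001]
force: [1.0, 0.4, 0.8]
gripper_width: 85.4
finger_force: 0.0
time: 10.35
tcp_pos: [415.3, 2.0, 281.4]
eef_rot: [0.98, 0.199, 0.001, 0.001]
force: [0.8, 0.2, 0.4]
gripper_width: 85.8
finger_force: 0.0
time: 10.98
tcp_pos: [347.6, 294.6, 281.5]
eef_rot: [0.98, 0.198, 0.002, 0.0]
force: [0.8, 0.5, -1.2]
gripper_width: 85.2
finger_force: 0.0
```

```bash
python3 -m crank '[[0,0,-0.06,0,0.0854],[0,0,-0.055,0,0.0854],[0,0,0,0,0.0854],[0,0,0,0,0.0854]]'; python3 - <<'E'
from h import *
import pickle
from scipy.spatial.transform import Rotation as Ro
o=arm.get_obs();c=arm.camera('wrist')
T=np.eye(4);T[:3,:3]=Ro.from_quat(o['eef_rot']).as_matrix();T[:3,3]=o['tcp_pos']
c['extrinsics']=np.linalg.inv(T@np.array(c['tool_from_camera'])); pickle.dump({k:c[k] for k in('fx','fy','cx','cy','extrinsics')},open('c6.pkl','wb'))
u,v=proj(c,(512,149,5)); print(u,v)
x0=int(np.clip(u-100,0,440));y0=int(np.clip(v-75,0,250));print(x0,y0)
i=c['img'][y0:y0+150,x0:x0+200,::-1]
cv2.imwrite('pics/w6.png',cv2.convertScaleAbs(cv2.resize(i,(800,600),interpolation=cv2.INTER_CUBIC),alpha=1.8))
E
```

```text
time: 11.48
tcp_pos: [349.1, 293.5, 167.4]
eef_rot: [0.98, 0.199, 0.001, -0.0]
force: [0.7, 0.2, 0.1]
gripper_width: 85.3
finger_force: 0.0
560.7324730514081 59.50626774878921
440 0
```

View pics/w6.png

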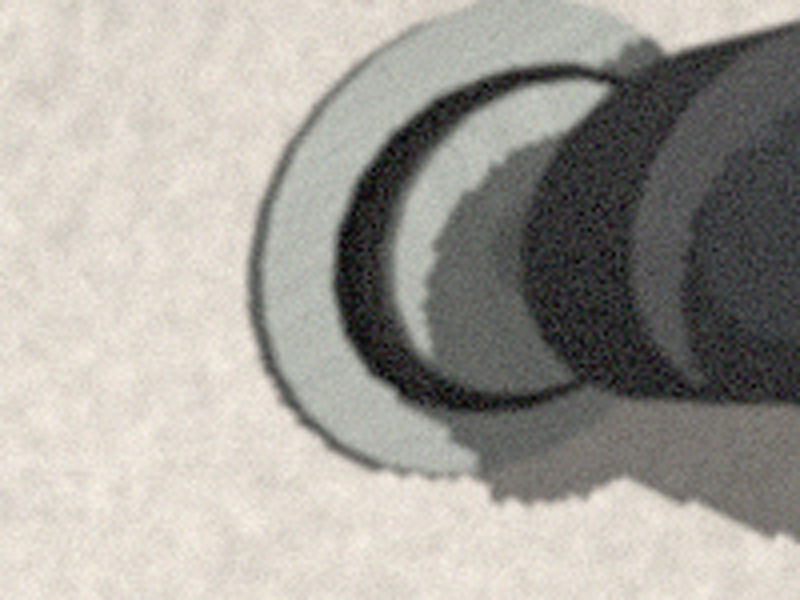

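The other leg, known to be down, shows an 88 px margin. Leg A shows 81 px now and showed 130 px before, so A's foot is standing on its pad. Last check that the crank stayed where I left it.

```bash
python3 - <<'E'
from h import *
c=arm.camera('top')
print(proj(c,(492.5,-287.8,178)))
for r in arm.trace('knob_a',c): print(r['confidence'],np.argwhere(r['mask']).mean(0)[::-1],r['extent'])
g=c['img'].max(2); ys,xs=np.where(g[190:250,430:490]<28); print(xs.mean()+430,ys.mean()+190,len(xs))
E
```

```text
(np.float64(464.92189580502065), np.float64(221.29599615545317))
0.95 [453.61743341 213.69491525] [435.8, 201.8, 38.4, 25.0]
455.63316582914575 221.12060301507537 199
```

```bash
python3 -c "
from cell import arm; print(arm.finish_job())"
```

```text
the job is handed in; nothing more can be done
None
```

I turned the right-hand leg's crank clockwise until its foot stood on the pad, about 0.35 rad past the touch by my force estimate, after easing back about 0.2 rad from roughly 0.57 past; I then let go, left the other crank untouched, and handed the job in at about 11.5 s.

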